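Stir the worn ceramic balls through the bar screen

TASK

The white ceramic balls of the water filter lie mixed on the bar screen of the round pan. Take the stirring rod from its leaning stand and stir the balls about with its foot, without bearing down hard or touching them with the fingers, until all five small worn ones have dropped through the slots and only the four big ones lie on the screen inside the pan. Then lean the rod back in its stand, foot fully in the cup and shaft in the fork, and leave the other things on the table where they are.

Things in the scene. Friction and masses are not known exactly. Their poses are not given: they have to be found in the camera images.
- pan: Round bright steel catch pan with a bar screen across its inside and two loop handles, fixed to the table. Origin: centre of its underside, z up. Inner radius 80 mm, outer 84 mm; rim 94 mm above the table, 44 mm above the screen. The handles reach out 112 mm along its +y and -y, 79 mm up. Under the screen is 41 mm of space.
- screen (a point): Centre of the screen's flat top, 50 mm above the pan's underside. The bars run along the pan's x from wall to wall, with three open slots 19 mm wide between them, centred at the pan's y = -38, 0 and +38 mm. Two inner bars 19 mm wide (|y| 9.5 to 28.5 mm); the outer flats reach from |y| = 47.5 mm to the wall.
- rod: Straight stirring rod, 140 mm long, about 0.12 kg, leaning in its stand. Origin: centre of its foot's underside, z up the rod to the grip. White nylon foot: bell 28 mm across below, narrowing to 13 mm at 18 mm up; round steel shaft 12 mm across; square black grip 18 mm wide, 70 to 138 mm from the underside, flats along the rod's x and y.
- rod_grip (a point): Point on the rod's axis in the black grip, 100 mm from the foot's underside; a good place to grip. At the start two of the grip's flats face along the stand's y. The rod's pose is not told while it is held: feel for the screen and the cup. Side forces on the foot above about 8 N turn it in the fingers, so keep it 2 to 4 mm clear of the bars.
- rod_neck (a point): Point on the rod's axis in the steel shaft, 60 mm from the foot's underside; it lies at stand_fork when the rod is parked.
- stand: Steel tool stand, fixed to the table; base 8 mm thick, 90 mm wide, reaching 55 mm to its -x and 75 mm to its +x; origin under it, z up. A tilted foot cup and a V fork hold the rod leaning 35 degrees (0.611 rad) from upright, grip end toward the stand's -x. Both are open on the upper side, so the rod lifts out upward and toward the stand's +x.
- stand_cup (a point): Floor centre of the stand's foot cup, at (50, 0, 24) mm in the stand's frame, where the centre of the rod's underside rests; the floor is square to the leaning rod, 44 mm wide, with a V wall 8 mm high on its lower side.
- stand_fork (a point): Where the rod's axis lies in the stand's V fork: from stand_cup 34 mm toward the stand's -x and 49 mm up. The fork's arms spread about 42 mm.
- small_1: One of five small worn ceramic balls, plain white, 15 mm in diameter, 10 g, glazed and slippery; origin at its centre. At the start it lies on a bar of the screen; it passes the slots.
- small_2: One of five small worn ceramic balls, plain white, 15 mm in diameter, 10 g, glazed and slippery; origin at its centre. At the start it lies on a bar of the screen; it passes the slots.
- small_3: One of five small worn ceramic balls, plain white, 15 mm in diameter, 10 g, glazed and slippery; origin at its centre. At the start it lies on a bar of the screen; it passes the slots.
- small_4: One of five small worn ceramic balls, plain white, 15 mm in diameter, 10 g, glazed and slippery; origin at its centre. At the start it lies on a bar of the screen; it passes the slots.
- small_5: One of five small worn ceramic balls, plain white, 15 mm in diameter, 10 g, glazed and slippery; origin at its centre. At the start it lies on a bar of the screen; it passes the slots.
- big_1: One of four big sound ceramic balls, plain white, 30 mm in diameter, 35 g, glazed and slippery; origin at its centre. At the start it lies on a bar of the screen; it can settle 3 mm into a slot but does not pass.
- big_2: One of four big sound ceramic balls, plain white, 30 mm in diameter, 35 g, glazed and slippery; origin at its centre. At the start it lies on a bar of the screen; it can settle 3 mm into a slot but does not pass.
- big_3: One of four big sound ceramic balls, plain white, 30 mm in diameter, 35 g, glazed and slippery; origin at its centre. At the start it lies on a bar of the screen; it can settle 3 mm into a slot but does not pass.
- big_4: One of four big sound ceramic balls, plain white, 30 mm in diameter, 35 g, glazed and slippery; origin at its centre. At the start it lies on a bar of the screen; it can settle 3 mm into a slot but does not pass.
- can: Bystander: empty open drinks can, 66 mm across, 157 mm tall, origin under it; leave alone.
- end_stack_2: Bystander: short stack of gold can ends, 66 mm across, 16 mm tall, origin under it; leave alone.
- jar: Bystander: clear sample jar with black lid, 62 mm across, 92 mm tall, origin under it; leave alone.
- tape: Bystander: roll of tape lying flat, 66 mm across, 19 mm tall, origin under it; leave alone.

How it is judged:
By the outcome, as a careful person would: the job done as asked, in the order asked, and still so for the second after the job is handed in, with the robot touching nothing.
It also fails if it takes over 72 s, if anything falls off the work surface, if the arm or the gripper's body presses on something with over 40 N, if the wrist force passes 120 N, or if a joint passes its speed limit or range.

ROBOT

A 6-joint arm with a two-finger parallel gripper is mounted at the origin on a cart in front of the work surface, level with it; the furniture and walls round the work are solid. World frame = base frame: x ahead of the robot, y to its left, z up, the work surface at z = 0. Lengths are in m, angles in rad, forces in N, time in s.
With the tool pointing down it reaches from about 0.275 to 0.775 m from the base axis. Payload 14.6 kg.
Tool frame: the origin (TCP) lies at the very end of the fingers, on their centre line; the grasp point (between the pads) lies 19 mm behind it; z points along the fingers, y is the line along which they close (so a half turn about z gives the same grasp; the last joint's range is limited). The gripper opens to 85 mm and grips with 20 to 120 N. Pads are 22 mm wide; open, the fingers measure 114 mm over their backs; the gripper's body (76 mm by 85 mm) begins 54 mm behind the grasp point. The pads swing forward as they close: fully open they stand 13 mm farther back than shut.
Start: joints at [-1.484, 0.263, -0.048, 1.259, 0, 1.415], TCP at [0.126, -0.51, 0.231] pointing down, gripper open.
Joint ranges: [-2.65, 2.65], [-0.89, 1.7], [-1.18, 1.37], [-2.13, 2.11], [-1.35, 1.29], [-3.14, 3.14]. Speed limits (rad/s): [1.89, 1.89, 2.57, 2.79, 3.14, 3.14].

INTERFACE

Orientations are given as a rotation vector (axis times angle).
In Python, from rig import bot, capture, get_calibration, job_done gives the robot as it stands.
- The arm moves only by the tool jog_arm, never from a script. Its argument "motion" is a list of rows, each a list of 7 numbers: the turn, a rotation vector about the tool's x, y, z in rad, then the shift along the tool's x, y, z in m, then the opening, from 0 (shut) to 1 (fully open). In form: [[rx, ry, rz, tx, ty, tz, gripper], ...]. A call has exactly 10 rows; each row is the pose to reach, as a shift and turn from the pose commanded when the call began, along the tool's axes at that moment; what a row does not reach only later rows make up. A row lasts 1/10 s, in which the tool goes at most 50 mm and 8.59 degrees, less where a joint would pass 70% of its speed; a pose out of reach is approached as far as the arm can. A call with a gripper value outside its range is refused whole. The fingers move at their own pace and stop on an object; the grip force is fixed at half the most. Time passes only in rows, so rows that repeat a pose let the fingers close, or fill a call up. It gives the time, the measured TCP pose, the force, the opening and the grip force at its end, in the units of the state.
- bot.read_state(): the state, without advancing time (a new reading comes with each control period).
- capture(name): name is "scene" or "top" or "wrist"; returns (picture, depth): 420x560x3 uint8, red, green, blue; 420x560 float32, m along the optical axis (not along the pixel's ray), 0 where there is no reading.
- get_calibration(name): a dict with "K" (3x3 intrinsics, pixels), "D" ([k1, k2, p1, p2, k3] as OpenCV has them; the pictures are not rectified), "R" (3x3) and "t" (3): a world point X has camera coordinates R X + t. Camera axes: x right, y down, z forward; pixel columns grow to the right and rows downward; lengths in m; the calibration is good to about 2 mm. A picture is of the moment at which its call begins: read the wrist's pose just before it. get_calibration takes no time and is no camera call; for the wrist camera it gives the pose at the moment of the call.
- job_done(): hands the job in; it is judged then, once.
The state is a dict: "t": time; "qpos": joint angles; "joint_vel": joint speeds; "joint_torque": joint torques, N m; "eef_pos": TCP position; "ee_rot": TCP orientation; "contact_force": force on the tool from outside, world axes, zero at the start; "wrist_torque": the same for the moment, N m; "grip_width": opening from 0.0 (shut) to 1.0 (fully open); "grip_force": force on a finger pad.
Only numpy, scipy, OpenCV 4.12 (cv2) and the standard library are available. Lean on these libraries where they do the work, as an engineer would, in place of code of your own. Each camera call takes 0.05 s, during which the arm holds its last target. There are 200 camera calls.

## Working session

There is one attempt and no reset: what is moved stays moved. The work goes in short steps, Python scripts to look and compute and a tool call to move; the robot and the scene stay as the last step left them, time stands still between calls to the robot, and variables do not carry over. Pictures are saved under pics/ and viewed, at most 10 in all, crops included, and the job is handed in when it is done.

Besides the shell and the picture viewer there is one more tool, called after "Emit:" as name([rows], argument=value, ...), one row to a line, values as JSON. jog_arm: Moves the arm, as the interface text tells. Its arguments: {"type":"object","properties":{"motion":{"type":"array"}},"required":["motion"]}

```bash
ls; mkdir -p pics; python3 - <<'E'
from rig import *
import cv2,numpy as np
s=bot.read_state();print({k:np.round(v,3) for k,v in s.items()})
for n in("scene","top"):
    p,d=capture(n);c=get_calibration(n);print(n,np.round(c["K"],1).tolist(),np.round(c["D"],3),np.round(-c["R"].T@c["t"],3),np.round(c["R"],2).tolist())
    cv2.imwrite(f"pics/{n}0.png",p[:,:,::-1]);np.savez(f"{n}0.npz",p=p,d=d)
E
```

```text
pics
{'t': np.float64(0.0), 'qpos': array([-1.484,  0.264, -0.049,  1.259, -0.   ,  1.416]), 'joint_vel': array([-0.   ,  0.001, -0.001, -0.   ,  0.   ,  0.001]), 'joint_torque': array([-0.0000e+00, -6.3762e+01,  3.8457e+01,  1.4000e-02, -0.0000e+00,
       -0.0000e+00]), 'eef_pos': array([ 0.126, -0.509,  0.231]), 'ee_rot': array([-3.118, -0.379, -0.   ]), 'contact_force': array([-0.286,  0.354, -0.558]), 'wrist_torque': array([0.054, 0.01 , 0.011]), 'grip_force': np.float64(0.0), 'grip_width': np.float64(0.999)}
scene [[437.6, 0.0, 278.8], [0.0, 437.6, 205.8], [0.0, 0.0, 1.0]] [0.022 0.    0.    0.    0.   ] [ 0.045 -0.795  0.527] [[0.83, -0.55, -0.0], [-0.24, -0.36, -0.9], [0.5, 0.75, -0.43]]
top [[398.4, 0.0, 277.1], [0.0, 398.4, 212.1], [0.0, 0.0, 1.0]] [-0.05  0.    0.    0.    0.  ] [ 0.389 -0.055  1.044] [[0.02, -1.0, -0.0], [-0.99, -0.02, -0.16], [0.16, 0.01, -0.99]]
```

View pics/top0.png

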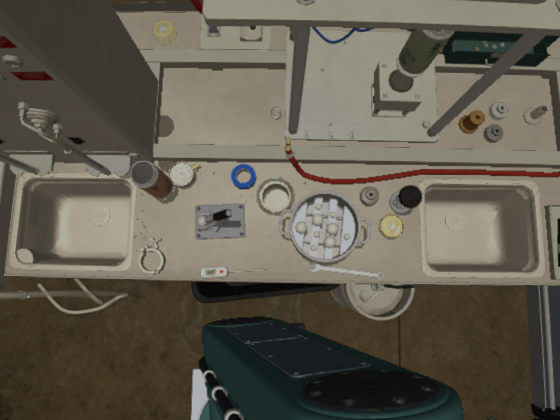

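View pics/scene0.png

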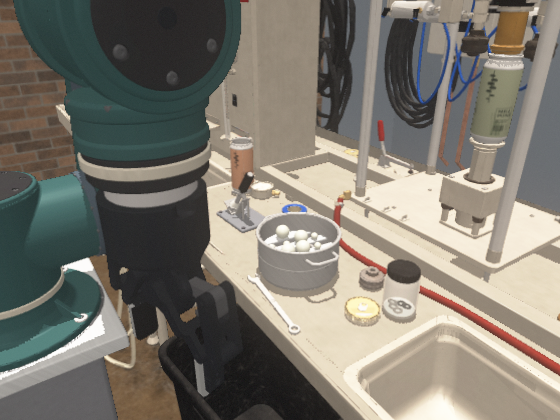

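```bash
cat > h.py <<'E'
import numpy as np,cv2
from rig import *
from scipy.spatial.transform import Rotation as Rn
def world(c,d,uv):
    uv=np.array(uv,float).reshape(-1,2)
    n=cv2.undistortPoints(uv[:,None],c["K"],c["D"])[:,0]
    z=np.array([d[int(round(v)),int(round(u))] for u,v in uv])
    return (np.c_[n,np.ones(len(n))]*z[:,None]-c["t"])@c["R"]
def plane(c,uv,h):
    n=cv2.undistortPoints(np.array(uv,float).reshape(-1,1,2),c["K"],c["D"])[:,0]
    r=np.c_[n,np.ones(len(n))]@c["R"];o=-c["R"].T@c["t"]
    return o+r*((h-o[2])/r[:,2:3])
def cloud(c,d):
    H,W=d.shape;u,v=np.meshgrid(np.arange(W),np.arange(H))
    uv=np.stack([u,v],-1).reshape(-1,1,2).astype(float)
    n=cv2.undistortPoints(uv,c["K"],c["D"])[:,0]
    return ((np.c_[n,np.ones(len(n))]*d.reshape(-1,1)-c["t"])@c["R"]).reshape(H,W,3)
def proj(c,X):
    return cv2.projectPoints(np.array(X,float).reshape(-1,3),cv2.Rodrigues(c["R"])[0],c["t"],c["K"],c["D"])[0][:,0]
E
python3 - <<'E'
from h import *
a=np.load("top0.npz");p,d=a["p"],a["d"];c=get_calibration("top")
im=cv2.resize(p[185:275,185:385,::-1],None,fx=4,fy=4,interpolation=cv2.INTER_CUBIC);cv2.imwrite("pics/topc.png",im)
P=cloud(c,d)
np.set_printoptions(suppress=True,precision=3)
# rim of pan
R=P[180:280,270:380].reshape(-1,3);k=abs(R[:,2]-.094)<.006;q=R[k]
def circ(q):
    A=np.c_[2*q[:,:2],np.ones(len(q))];s=np.linalg.lstsq(A,(q[:,:2]**2).sum(1),rcond=None)[0];return s[:2],np.sqrt(s[2]+s[:2]@s[:2])
for _ in range(5):
    m,r=circ(q);e=abs(np.linalg.norm(q[:,:2]-m,axis=1)-r);q=q[e<max(.006,1.5*np.median(e))]
print("pan",m,r,len(q))
S=P[195:250,185:255]
q=S.reshape(-1,3);k=abs(q[:,2]-.008)<.004
b=q[k][:,:2].astype(np.float32);print("stand base",len(b),cv2.minAreaRect(b))
g=q[q[:,2]>.07];print(len(g),g.mean(0),g[:,2].max(),g.min(0),g.max(0))
for z in(.03,.045,.06,.08,.1,.115):
    t=q[abs(q[:,2]-z)<.008];print(z,len(t),np.median(t,0) if len(t) else 0)
E
```

```text
pan [ 0.508 -0.165] 0.08294869955062877 660
stand base 1076 ((0.5247253179550171, 0.11078870296478271), (0.15678861737251282, 0.09872270375490189), 89.79571533203125)
207 [0.519 0.078 0.162] 1.0442260412941806 [ 0.389 -0.055  0.07 ] [0.547 0.119 1.044]
0.03 203 [0.52  0.149 0.031]
0.045 44 [0.522 0.134 0.04 ]
0.06 30 [0.521 0.107 0.059]
0.08 33 [0.524 0.111 0.078]
0.1 31 [0.524 0.097 0.1  ]
0.115 32 [0.524 0.088 0.115]
```

View pics/topc.png

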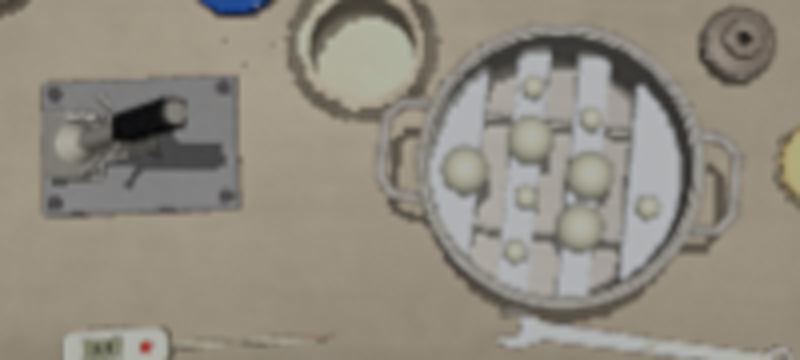

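```bash
python3 - <<'E'
from h import *
np.set_printoptions(suppress=True,precision=4)
a=np.load("top0.npz");p,d=a["p"],a["d"];c=get_calibration("top")
cr=lambda l:np.array(l,float)/4+[185,185]-.375
q=plane(c,cr([(42,82),(237,77),(240,210),(43,216)]),.008);print(q)
P=cloud(c,d)[185:275,270:385].reshape(-1,3)
m=np.array([.508,-.165])
# slots seen: rays through points deeper than screen -> intersect screen plane
o=-c["R"].T@c["t"];r=P-o
f=P[:,2]<.042
Q=o+r*((.05-o[2])/r[:,2:3]);Q=Q[:,:2]-m
fl=abs(P[:,2]-.05)<.004
F=P[fl][:,:2]-m
L=Q[f&(np.linalg.norm(Q,axis=1)<.07)];F=F[np.linalg.norm(F,axis=1)<.075]
best=[]
for y in np.arange(-.4,.4,.01):
  for off in np.arange(-.006,.0061,.001):
    def slot(X):
        v=-np.sin(y)*X[:,0]+np.cos(y)*X[:,1]-off
        return np.abs(np.abs(v[:,None]-[-.038,0,.038])).min(1)<.0095
    best.append((slot(L).mean()+1-slot(F).mean(),y,off))
best.sort();print(best[-4:],len(L),len(F))
# balls from crop pixel centres
big=[(465,170),(531,139),(590,175),(579,228)];sm=[(535,87),(591,119),(526,196),(515,251),(649,207)]
B=plane(c,cr(big),.065)[:,:2];S=plane(c,cr(sm),.0575)[:,:2]
y=best[-1][1];Rm=np.array([[np.cos(y),np.sin(y)],[-np.sin(y),np.cos(y)]])
print("big",B,(B-m)@Rm.T);print("small",S,(S-m)@Rm.T)
print("cup vessel",world(c,d,cr([(300,50),(330,100),(365,70),(425,70)])))
E
```

```text
[[0.5682 0.1688 0.008 ]
 [0.5737 0.0396 0.008 ]
 [0.4856 0.035  0.008 ]
 [0.4794 0.1638 0.008 ]]
[(np.float64(1.9292313229883218), np.float64(-0.09999999999999976), np.float64(0.0)), (np.float64(1.9337505999040152), np.float64(-0.10999999999999976), np.float64(-0.001)), (np.float64(1.9390297552391618), np.float64(-0.08999999999999975), np.float64(-0.001)), (np.float64(1.945568709006559), np.float64(-0.09999999999999976), np.float64(-0.001))] 893 1064
big [[ 0.5074 -0.1084]
 [ 0.5274 -0.1492]
 [ 0.5055 -0.1857]
 [ 0.4726 -0.1788]] [[-0.0063  0.0563]
 [ 0.0177  0.0177]
 [-0.0004 -0.0209]
 [-0.0338 -0.0173]]
small [[ 0.5615 -0.1524]
 [ 0.5418 -0.1875]
 [ 0.4926 -0.1469]
 [ 0.4584 -0.1401]
 [ 0.487  -0.2234]] [[ 0.052   0.0179]
 [ 0.0358 -0.0191]
 [-0.0171  0.0165]
 [-0.0519  0.0198]
 [-0.0151 -0.0602]]
cup vessel [[ 0.5939 -0.0012  0.001 ]
 [ 0.561  -0.0219 -0.0022]
 [ 0.5926 -0.0443 -0.0616]
 [ 0.5819 -0.0848 -0.0002]]<stdin>:11: RuntimeWarning: divide by zero encountered in divide
<stdin>:11: RuntimeWarning: invalid value encountered in multiply
```

```bash
cat >> h.py <<'E'
np.set_printoptions(suppress=True,precision=4)
DIR=np.array([-.0457,.999,0]);Z=np.array([0,0,1.])
U=-np.sin(.611)*DIR+np.cos(.611)*Z
CUP=np.array([.5249,.1418,.024])
RT=np.c_[np.cos(.611)*DIR+np.sin(.611)*Z,np.cross(-U,np.cos(.611)*DIR+np.sin(.611)*Z),-U]
PAN=np.array([.508,-.165]);YAW=-.10
def pan(x,y): return PAN+[x*np.cos(YAW)-y*np.sin(YAW),x*np.sin(YAW)+y*np.cos(YAW)]
def rel(R,p):
    s=bot.read_state();R0=Rn.from_rotvec(s["ee_rot"]).as_matrix()
    print("rel",np.round(Rn.from_matrix(R0.T@R).as_rotvec(),3),np.round(R0.T@(np.array(p)-s["eef_pos"]),4),"t",s["t"])
E
python3 - <<'E'
from h import *
G=CUP+.1*U;pre=G-.019*U+.09*U
print(RT,G,pre); rel(RT,pre+[0,0,.06])
E
```

```text
[[-0.0374  0.999  -0.0262]
 [ 0.8183  0.0457  0.5731]
 [ 0.5737  0.     -0.8191]] [0.5275 0.0845 0.1059] [0.5294 0.0438 0.1641]
rel [ 0.418  0.51  -1.329] [ 0.5244 -0.4405  0.0073] t 0.1
```

Emit:
jog_arm([
  [0,0,-0.15,0.04,-0.035,0,1],
  [0,0,-0.3,0.08,-0.07,0,1],
  [0.05,0.06,-0.45,0.12,-0.105,0,1],
  [0.1,0.12,-0.6,0.16,-0.14,0,1],
  [0.15,0.18,-0.73,0.2,-0.17,0,1],
  [0.2,0.24,-0.85,0.24,-0.2,0,1],
  [0.25,0.3,-0.96,0.28,-0.235,0,1],
  [0.3,0.36,-1.08,0.32,-0.27,0,1],
  [0.35,0.42,-1.2,0.36,-0.3,0,1],
  [0.4,0.48,-1.3,0.4,-0.335,0,1],
])

```text
t: 1.1
eef_pos: [0.422, -0.1049, 0.2312]
ee_rot: [-1.869, -1.899, -0.548]
contact_force: [2.0, -0.9, 0.1]
grip_width: 0.999
grip_force: 0.0
```

```bash
python3 - <<'E'
from h import *
rel(RT,CUP+.171*U+[0,0,.06])
E
```

```text
rel [ 0.004  0.028 -0.028] [0.1192 0.1104 0.0855] t 1.1
```

Emit:
jog_arm([
  [0,0.01,-0.01,0.02,0.018,0.014,1],
  [0,0.02,-0.02,0.04,0.036,0.028,1],
  [0,0.028,-0.028,0.06,0.055,0.043,1],
  [0,0.028,-0.028,0.08,0.073,0.057,1],
  [0,0.028,-0.028,0.1,0.092,0.071,1],
  [0,0.028,-0.028,0.112,0.103,0.08,1],
  [0,0.028,-0.028,0.119,0.11,0.085,1],
  [0,0.028,-0.028,0.119,0.11,0.085,1],
  [0,0.028,-0.028,0.119,0.11,0.085,1],
  [0,0.028,-0.028,0.119,0.11,0.085,1],
])

```text
t: 2.1
eef_pos: [0.5284, 0.0405, 0.2239]
ee_rot: [-1.835, -1.906, -0.578]
contact_force: [-0.2, -0.5, -0.5]
grip_width: 1.0
grip_force: 0.0
```

```bash
python3 - <<'E'
from h import *
rel(RT,CUP+.171*U)
c=get_calibration("wrist");p,d=capture("wrist");np.savez("w1.npz",p=p,d=d,**c)
im=p[:,:,::-1].copy()
for h in(0,60,100,140):
    u,v=proj(c,CUP+h/1000*U)[0];print(h,u,v);cv2.circle(im,(int(u),int(v)),3,(0,0,255),-1)
cv2.imwrite("pics/w1.png",im)
E
```

```text
rel [ 0.006  0.003 -0.006] [-0.0315  0.001   0.051 ] t 2.1
0 280.17830919430276 201.6831098798038
60 280.5550892151924 218.86307189728186
100 280.89183416045944 234.2184511189088
140 281.3346208175307 254.41055163904053
```

View pics/w1.png

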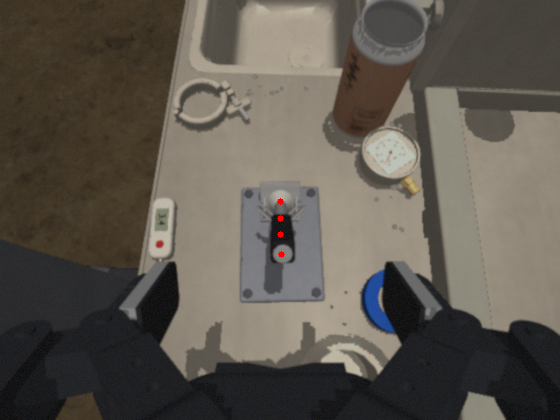

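Emit:
jog_arm([
  [0.006,0.003,-0.006,-0.016,0.001,0.025,1],
  [0.006,0.003,-0.006,-0.0315,0.001,0.051,1],
  [0.006,0.003,-0.006,-0.0315,0.001,0.055,1],
  [0.006,0.003,-0.006,-0.0315,0.001,0.07,1],
  [0.006,0.003,-0.006,-0.0315,0.001,0.09,1],
  [0.006,0.003,-0.006,-0.0315,0.001,0.11,1],
  [0.006,0.003,-0.006,-0.0315,0.001,0.125,1],
  [0.006,0.003,-0.006,-0.0315,0.001,0.135,1],
  [0.006,0.003,-0.006,-0.0315,0.001,0.14,1],
  [0.006,0.003,-0.006,-0.0315,0.001,0.14,1],
])

```text
t: 3.15
eef_pos: [0.528, 0.0954, 0.0913]
ee_rot: [-1.823, -1.911, -0.576]
contact_force: [-0.0, -0.3, 0.5]
grip_width: 1.001
grip_force: 0.0
```

```bash
python3 - <<'E'
from h import *
rel(RT,CUP+.081*U)
E
```

```text
rel [-0.    -0.     0.001] [-0.0005 -0.0009  0.0008] t 3.15
```

Emit:
jog_arm([
  [0,0,0,0,-0.001,0,0.6],
  [0,0,0,0,-0.001,0,0.3],
  [0,0,0,0,-0.001,0,0],
  [0,0,0,0,-0.001,0,0],
  [0,0,0,0,-0.001,0,0],
  [0,0,0,0,-0.001,0,0],
  [0,0,0,0,-0.001,0,0],
  [0,0,0,0,-0.001,0,0],
  [0,0,0,0,-0.001,0,0],
  [0,0,0,0,-0.001,0,0],
])

```text
t: 4.15
eef_pos: [0.5272, 0.0952, 0.0912]
ee_rot: [-1.824, -1.911, -0.576]
contact_force: [0.1, -2.9, 5.2]
grip_width: 0.2
grip_force: 58.9
```

```bash
python3 - <<'E'
from h import *
s=bot.read_state();print(s["contact_force"],s["wrist_torque"])
RV=np.c_[[0,1.,0],[1.,0,0],[0,0,-1.]]
R0=Rn.from_rotvec(s["ee_rot"]).as_matrix()
print(R0.T@(DIR*.06+Z*.10), R0.T@Z)
E
```

```text
[ 0.0849 -2.8524  5.1942] [-0.4384  0.0185  0.0483]
[ 0.1065  0.0002 -0.0475] [ 0.5736  0.0013 -0.8191]
```

Emit:
jog_arm([
  [0,0,0,0.006,0,-0.004,0],
  [0,0,0,0.016,0,-0.01,0],
  [0,0,0,0.03,0,-0.018,0],
  [0,0,0,0.05,0,-0.03,0],
  [0,0,0,0.07,0,-0.045,0],
  [0,0,0,0.085,0,-0.065,0],
  [0,-0.1,0,0.09,0,-0.085,0],
  [0,-0.22,0,0.09,0,-0.1,0],
  [0,-0.35,0,0.09,0,-0.11,0],
  [0,-0.45,0,0.09,0,-0.115,0],
])

```text
t: 5.15
eef_pos: [0.5266, 0.1034, 0.2398]
ee_rot: [-2.09, -2.19, -0.169]
contact_force: [-0.1, 0.3, -1.4]
grip_width: 0.205
grip_force: 58.6
```

```bash
cat >> h.py <<'E'
PX=np.array([np.cos(YAW),np.sin(YAW),0]);PY=np.array([-np.sin(YAW),np.cos(YAW),0])
RV=np.c_[PY,PX,-Z]
def where():
    s=bot.read_state();q=np.array(s["eef_pos"][:2])-PAN
    print("pan xy",q@PX[:2],q@PY[:2],"z",s["eef_pos"][2],"F",s["contact_force"],"M",s["wrist_torque"],"t",s["t"])
E
python3 - <<'E'
from h import *
where();rel(RV,np.r_[pan(-.035,.045),.21])
E
```

```text
pan xy -0.00825449369579536 0.2689650378400526 z 0.23976343714135898 F [-0.1085  0.3422 -1.3568] M [-0.2091  0.0531 -0.0466] t 5.15
rel [-0.007 -0.156  0.147] [-0.2196 -0.0593 -0.0047] t 5.15
```

Emit:
jog_arm([
  [-0.003,-0.08,0.07,-0.03,-0.008,0,0],
  [-0.007,-0.15,0.14,-0.07,-0.018,0,0],
  [-0.007,-0.156,0.147,-0.11,-0.029,0,0],
  [-0.007,-0.156,0.147,-0.15,-0.04,0,0],
  [-0.007,-0.156,0.147,-0.185,-0.05,0,0],
  [-0.007,-0.156,0.147,-0.21,-0.057,-0.004,0],
  [-0.007,-0.156,0.147,-0.2196,-0.0593,-0.0047,0],
  [-0.007,-0.156,0.147,-0.2196,-0.0593,-0.0047,0],
  [-0.007,-0.156,0.147,-0.2196,-0.0593,-0.0047,0],
  [-0.007,-0.156,0.147,-0.2196,-0.0593,-0.0047,0],
])

```text
t: 6.15
eef_pos: [0.4777, -0.1158, 0.2065]
ee_rot: [-2.324, -2.105, -0.001]
contact_force: [0.0, 0.0, -1.2]
grip_width: 0.2
grip_force: 58.7
```

```bash
cat > look.py <<'E'
import sys
from h import *
where();rel(RV,np.r_[pan(float(sys.argv[2]),float(sys.argv[3])),float(sys.argv[4])])
n=sys.argv[1];a=[]
for k in ("wrist","top"):
    c=get_calibration(k);p,d=capture(k);im=p[:,:,::-1].copy()
    if k=="top": 
        M=np.float32([[4,0,-4*270],[0,4,-4*175]]);im=cv2.warpAffine(im,M,(440,420),flags=cv2.INTER_CUBIC)
    else: im=cv2.resize(im,(480,360))
    a.append(cv2.copyMakeBorder(im,0,420-im.shape[0],0,0,cv2.BORDER_CONSTANT))
    np.savez(f"{n}_{k}.npz",p=p,d=d,**c)
    if k=="wrist": s=bot.read_state();print("foot px(fullres)",proj(c,np.array(s["eef_pos"])+.081*Rn.from_rotvec(s["ee_rot"]).as_matrix()[:,2]))
im=np.hstack(a);im=cv2.resize(im,(800,int(im.shape[0]*800/im.shape[1])));cv2.imwrite(f"pics/{n}.png",im)
E
python3 look.py L1 -.035 .045 .136
```

```text
pan xy -0.03510545371680645 0.04592992582460426 z 0.20647152710710112 F [ 0.0422  0.0121 -1.2178] M [-0.0437 -0.0118 -0.0031] t 6.15
rel [-0.004 -0.005  0.001] [-0.0013  0.0004  0.0705] t 6.15
foot px(fullres) [[279.9883 212.8213]]
```

View pics/L1.png

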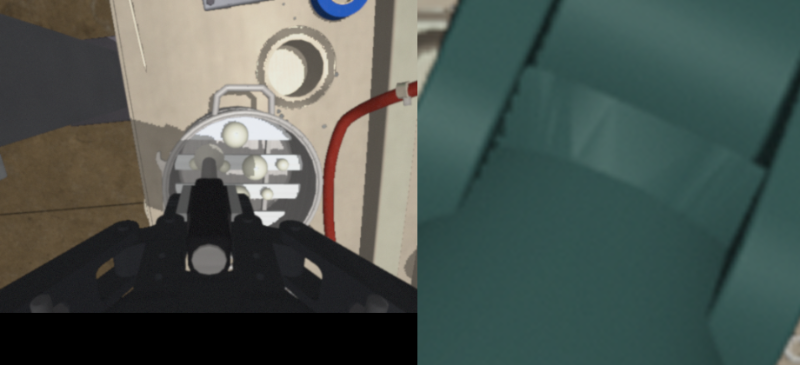

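Emit:
jog_arm([
  [-0.004,-0.005,0,-0.001,0,0.01,0],
  [-0.004,-0.005,0,-0.001,0,0.025,0],
  [-0.004,-0.005,0,-0.001,0,0.04,0],
  [-0.004,-0.005,0,-0.001,0,0.053,0],
  [-0.004,-0.005,0,-0.001,0,0.062,0],
  [-0.004,-0.005,0,-0.001,0,0.067,0],
  [-0.004,-0.005,0,-0.001,0,0.07,0],
  [-0.004,-0.005,0,-0.001,0,0.0715,0],
  [-0.004,-0.005,0,-0.001,0,0.0725,0],
  [-0.004,-0.005,0,-0.001,0,0.0735,0],
])

```text
t: 7.25
eef_pos: [0.4772, -0.1177, 0.1329]
ee_rot: [2.33, 2.107, -0.001]
contact_force: [0.0, 0.3, -1.7]
grip_width: 0.2
grip_force: 58.8
```

```bash
python3 -c "
from h import *
where();rel(RV,np.r_[pan(-.035,.045),.132])"
```

```text
pan xy -0.03538768481238968 0.04401477259387236 z 0.13294150246211592 F [ 0.0399  0.3445 -1.7252] M [-0.0469  0.0518 -0.0188] t 7.25
rel [-0.     0.001 -0.   ] [0.001  0.0004 0.0009] t 7.25
```

Emit:
jog_arm([
  [0,0,0,-0.002,-0.009,-0.002,0],
  [0,0,0,-0.008,-0.015,-0.002,0],
  [0,0,0,-0.016,-0.015,-0.002,0],
  [0,0,0,-0.024,-0.015,-0.002,0],
  [0,0,0,-0.028,-0.015,-0.002,0],
  [0,0,0,-0.017,-0.011,-0.002,0],
  [0,0,0,-0.008,0.001,-0.002,0],
  [0,0,0,-0.006,0.011,-0.002,0],
  [0,0,0,-0.015,0.014,-0.002,0],
  [0,0,0,-0.025,0.016,-0.002,0],
])

```text
t: 8.25
eef_pos: [0.4911, -0.1444, 0.1346]
ee_rot: [-2.328, -2.109, 0.001]
contact_force: [0.0, 0.1, -0.4]
grip_width: 0.202
grip_force: 58.8
```

```bash
python3 look.py L2 -.019 .019 .135
```

```text
pan xy -0.018899398432119796 0.01877509607582922 z 0.134557261467007 F [ 0.0015  0.0905 -0.427 ] M [ 0.0154 -0.0364 -0.0547] t 8.25
rel [-0.001  0.001  0.001] [ 0.0002 -0.0001 -0.0004] t 8.25
foot px(fullres) [[280.1917 215.1386]]
```

View pics/L2.png

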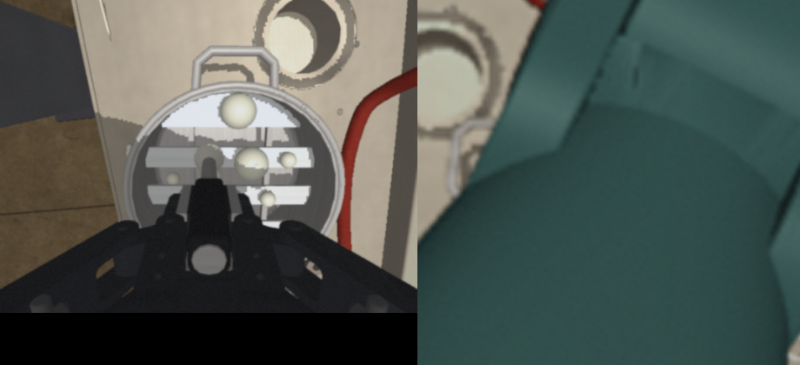

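Emit:
jog_arm([
  [0,0,0,0,0,-0.025,0],
  [0,0,0,0,0,-0.045,0],
  [0,0,0,0.01,0.03,-0.045,0],
  [0,0,0,0.023,0.059,-0.045,0],
  [0,0,0,0.023,0.059,-0.04,0],
  [0,0,0,0.023,0.059,-0.02,0],
  [0,0,0,0.023,0.059,0,0],
  [0,0,0,0.022,0.064,0,0],
  [0,0,0,0.012,0.069,0,0],
  [0,0,0,0.002,0.069,0,0],
])

```text
t: 9.35
eef_pos: [0.5596, -0.1501, 0.1349]
ee_rot: [2.33, 2.107, -0.001]
contact_force: [0.2, -1.0, -1.9]
grip_width: 0.201
grip_force: 59.5
```

```bash
cat > blobs.py <<'E'
# find balls in the wrist view: depth points above the screen, grouped on the pan-frame plan
from h import *
where();c=get_calibration("wrist");s=bot.read_state();p,d=capture("wrist")
P=cloud(c,d);q=np.einsum('ijk,lk->ijl',P[...,:2]-PAN,np.array([PX[:2],PY[:2]]))
r=np.linalg.norm(q,axis=-1);tool=np.linalg.norm(P[...,:2]-s["eef_pos"][:2],axis=-1)
m=((P[...,2]>.0535)&(P[...,2]<.083)&(r<.073)&(d>0)).astype(np.uint8)
n,l,st,_=cv2.connectedComponentsWithStats(m)
for i in range(1,n):
    if st[i,4]<25: continue
    k=l==i;z=np.percentile(P[k][:,2],97);print("px",np.round(_[i]),"n",st[i,4],"pan",np.median(q[k],0),"ztop",z,"ext",np.ptp(q[k],axis=0),"tool" if np.median(tool[k])<.016 else "")
E
python3 blobs.py
```

```text
pan xy 0.04980549847919194 0.020010281987091354 z 0.13485008425992212 F [ 0.163  -0.9708 -1.8925] M [-0.03   -0.0035  0.0359] t 9.35
px [209. 154.] n 1600 pan [0.0084 0.0627] ztop 0.07930419808855116 ext [0.0294 0.0246] 
px [281. 209.] n 1001 pan [0.0498 0.0259] ztop 0.08008229522236249 ext [0.0276 0.0241] tool
px [231. 221.] n 1680 pan [0.0195 0.0216] ztop 0.07924571475588797 ext [0.029  0.0286] 
px [157. 271.] n 1633 pan [-0.0299 -0.013 ] ztop 0.07924959511576651 ext [0.0286 0.0281] 
px [204. 274.] n 1415 pan [ 0.0006 -0.0146] ztop 0.07923468205397123 ext [0.0273 0.0286]
```

Emit:
jog_arm([
  [0,0,0,-0.006,0,0,0],
  [0,0,0,-0.012,-0.004,0,0],
  [0,0,0,-0.018,-0.009,0,0],
  [0,0,0,-0.026,-0.012,0,0],
  [0,0,0,-0.033,-0.013,0,0],
  [0,0,0,-0.038,-0.013,0,0],
  [0,0,0,-0.038,-0.013,-0.025,0],
  [0,0,0,-0.038,-0.013,-0.05,0],
  [0,0,0,-0.055,-0.02,-0.055,0],
  [0,0,0,-0.075,-0.028,-0.055,0],
])

```text
t: 10.4
eef_pos: [0.5245, -0.2213, 0.1909]
ee_rot: [2.327, 2.108, 0.0]
contact_force: [0.2, 0.1, -3.3]
grip_width: 0.206
grip_force: 59.5
```

```bash
python3 blobs.py
```

```text
pan xy 0.02205701056222551 -0.05432115867823125 z 0.19093654555181536 F [ 0.2347  0.0933 -3.3226] M [-0.0266 -0.0089 -0.0048] t 10.4
px [258.  38.] n 1409 pan [0.0067 0.0602] ztop 0.07942142533484164 ext [0.0298 0.0249] 
px [274. 102.] n 1294 pan [0.0179 0.0178] ztop 0.07935870975164121 ext [0.029  0.0288] 
px [208. 150.] n 1184 pan [-0.0311 -0.0164] ztop 0.07928919541231308 ext [0.0288 0.0281] 
px [251. 154.] n 1177 pan [ 0.0007 -0.019 ] ztop 0.07931549047726712 ext [0.0291 0.0289] 
px [235. 200.] n 255 pan [-0.0145 -0.058 ] ztop 0.06456623327701382 ext [0.0148 0.0136]
```

Emit:
jog_arm([
  [0,0,0,0,0,0.028,0],
  [0,0,0,-0.003,-0.004,0.05,0],
  [0,0,0,-0.003,-0.004,0.056,0],
  [0,0,0,-0.006,-0.012,0.056,0],
  [0,0,0,-0.007,-0.02,0.056,0],
  [0,0,0,-0.007,-0.029,0.056,0],
  [0,0,0,-0.005,-0.038,0.056,0],
  [0,0,0,-0.002,-0.047,0.056,0],
  [0,0,0,0.003,-0.055,0.056,0],
  [0,0,0,0.007,-0.061,0.056,0],
])

```text
t: 11.45
eef_pos: [0.4633, -0.2071, 0.1339]
ee_rot: [2.33, 2.107, -0.001]
contact_force: [-0.1, -0.4, -1.9]
grip_width: 0.203
grip_force: 59.5
```

```bash
python3 blobs.py
```

```text
pan xy -0.04030734876059385 -0.04634781939187612 z 0.13393003502315526 F [-0.1166 -0.3827 -1.9277] M [ 0.0061 -0.0043  0.0448] t 11.45
px [363.  33.] n 2352 pan [0.0037 0.0603] ztop 0.07917417945489189 ext [0.029 0.025] 
px [378. 115.] n 2140 pan [0.0147 0.018 ] ztop 0.07931969666248274 ext [0.03   0.0295] 
px [284. 188.] n 3068 pan [-0.0368 -0.0238] ztop 0.07916700671627189 ext [0.0458 0.0538] 
px [344. 179.] n 1788 pan [-0.0025 -0.0184] ztop 0.0790843283711407 ext [0.0281 0.0292]
```

Emit:
jog_arm([
  [0,0,0,0,0,-0.025,0],
  [0,0,0,0,0,-0.06,0],
  [0,0,0,0,0,-0.095,0],
  [0,0,0,-0.02,0.01,-0.1,0],
  [0,0,0,-0.045,0.02,-0.1,0],
  [0,0,0,-0.07,0.03,-0.1,0],
  [0,0,0,-0.085,0.04,-0.1,0],
  [0,0,0,-0.085,0.04,-0.1,0],
  [0,0,0,-0.085,0.04,-0.1,0],
  [0,0,0,-0.085,0.04,-0.1,0],
])

```text
t: 12.5
eef_pos: [0.495, -0.2955, 0.2338]
ee_rot: [-2.329, -2.108, 0.001]
contact_force: [-0.1, 0.6, -1.0]
grip_width: 0.201
grip_force: 59.5
```

```bash
python3 blobs.py; python3 - <<'E'
from h import *
p,d=capture("wrist");c=get_calibration("wrist")
u,v=proj(c,np.r_[PAN,.05])[0];print(u,v)
u,v=int(u),int(v);im=p[max(v-110,0):v+110,max(u-130,0):u+130,::-1]
cv2.imwrite("pics/L3.png",cv2.resize(im,None,fx=2.7,fy=2.7,interpolation=cv2.INTER_CUBIC))
E
```

```text
pan xy 0.00013720075922533828 -0.13115610598879485 z 0.2338447631489157 F [-0.091   0.5509 -0.994 ] M [-0.0177  0.0052 -0.0522] t 12.5
px [302.  11.] n 781 pan [0.017  0.0112] ztop 0.07906682268997904 ext [0.0292 0.0177] 
px [240.  51.] n 1083 pan [-0.032  -0.0188] ztop 0.07918808058393502 ext [0.0292 0.029 ] 
px [280.  56.] n 1092 pan [-0.0001 -0.0222] ztop 0.07914441377288263 ext [0.0293 0.0293] 
280.0260127309375 32.33735485197738
```

View pics/L3.png

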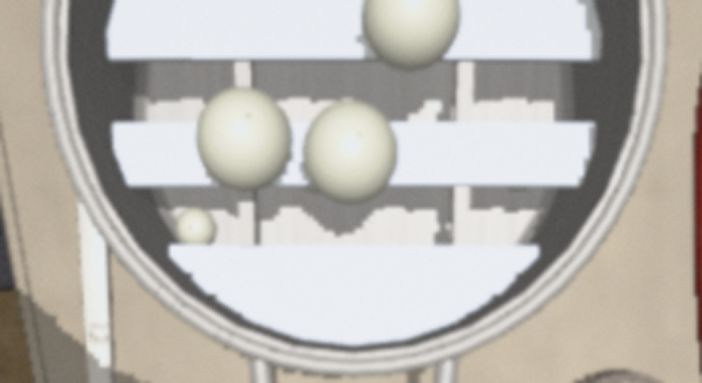

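```bash
python3 - <<'E'
from h import *
g=np.array([.5272,.0952,.0912])
rel(RT,g+.09*RT[:,0]-.115*RT[:,2])
print(g+.09*RT[:,0]-.115*RT[:,2])
E
```

```text
rel [ 0.044  0.61  -0.141] [ 0.3997 -0.0081 -0.0032] t 12.6
[0.5268 0.1029 0.237 ]
```

Emit:
jog_arm([
  [0,0,0,0.03,0,-0.003,0],
  [0,0,0,0.07,0,-0.005,0],
  [0,0,0,0.115,0,-0.01,0],
  [0,0,0,0.16,0,-0.01,0],
  [0.0,0.06,-0.01,0.205,-0.003,-0.01,0],
  [0.01,0.16,-0.04,0.25,-0.005,-0.01,0],
  [0.02,0.27,-0.06,0.295,-0.006,-0.01,0],
  [0.03,0.38,-0.09,0.34,-0.007,-0.006,0],
  [0.035,0.48,-0.11,0.375,-0.008,-0.003,0],
  [0.04,0.57,-0.13,0.395,-0.008,-0.003,0],
])

```text
t: 13.6
eef_pos: [0.5262, 0.1001, 0.237]
ee_rot: [-1.857, -1.925, -0.547]
contact_force: [0.1, 0.0, -2.4]
grip_width: 0.2
grip_force: 59.5
```

```bash
python3 - <<'E'
from h import *
g=np.array([.5272,.0952,.0912])
rel(RT,g+.07*RT[:,0]-.045*RT[:,2])
p,d=capture("top");c=get_calibration("top");w,_=capture("wrist")
a=cv2.resize(p[180:275,275:380,::-1],None,fx=4,fy=4,interpolation=cv2.INTER_CUBIC)
b=cv2.resize(w[:,:,::-1],(370,278));b=cv2.copyMakeBorder(b,0,a.shape[0]-278,0,0,cv2.BORDER_CONSTANT)
cv2.imwrite("pics/L4.png",np.hstack([a,b]))
E
```

```text
rel [ 0.004  0.036 -0.008] [-0.0151  0.0007  0.0721] t 13.6
```

View pics/L4.png

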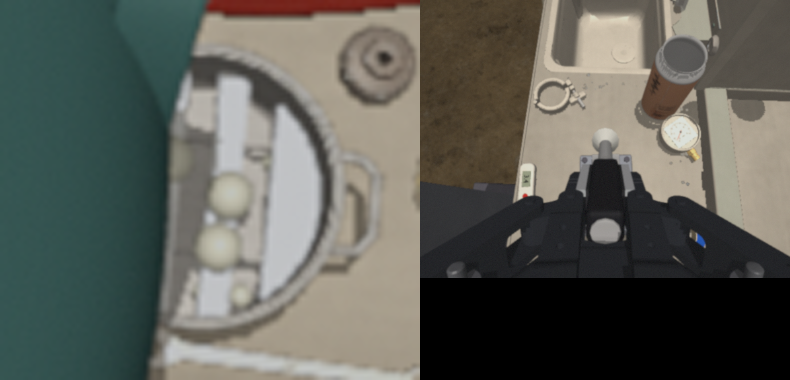

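Emit:
jog_arm([
  [0.002,0.018,-0.004,0.004,0,0.0,0],
  [0.004,0.036,-0.008,0.004,0.001,0.015,0],
  [0.004,0.036,-0.008,0.0,0.001,0.03,0],
  [0.004,0.036,-0.008,-0.005,0.001,0.045,0],
  [0.004,0.036,-0.008,-0.01,0.001,0.06,0],
  [0.004,0.036,-0.008,-0.015,0.001,0.069,0],
  [0.004,0.036,-0.008,-0.015,0.001,0.072,0],
  [0.004,0.036,-0.008,-0.015,0.001,0.072,0],
  [0.004,0.036,-0.008,-0.015,0.001,0.072,0],
  [0.004,0.036,-0.008,-0.015,0.001,0.072,0],
])

```text
t: 14.7
eef_pos: [0.5271, 0.1236, 0.1685]
ee_rot: [-1.831, -1.91, -0.572]
contact_force: [0.1, -0.7, -1.4]
grip_width: 0.201
grip_force: 59.5
```

```bash
python3 - <<'E'
from h import *
g=np.array([.5272,.0952,.0912])
rel(RT,g)
c=get_calibration("wrist");p,d=capture("wrist");s=bot.read_state();R=Rn.from_rotvec(s["ee_rot"]).as_matrix()
im=p[:,:,::-1].copy()
for h in(0,30,60):
    u,v=proj(c,s["eef_pos"]+(.0818-h/1000)*R[:,2])[0].astype(int);print(u,v);cv2.circle(im,(u,v),2,(0,0,255),-1)
u,v=proj(c,CUP)[0].astype(int);cv2.circle(im,(u,v),3,(0,255,0),-1)
cv2.imwrite("pics/L5.png",cv2.resize(im[100:300,180:380],None,fx=3,fy=3))
E
```

```text
rel [ 0.002  0.005 -0.003] [-0.0674 -0.0011  0.0473] t 14.7
280 211
280 226
280 245
```

View pics/L5.png

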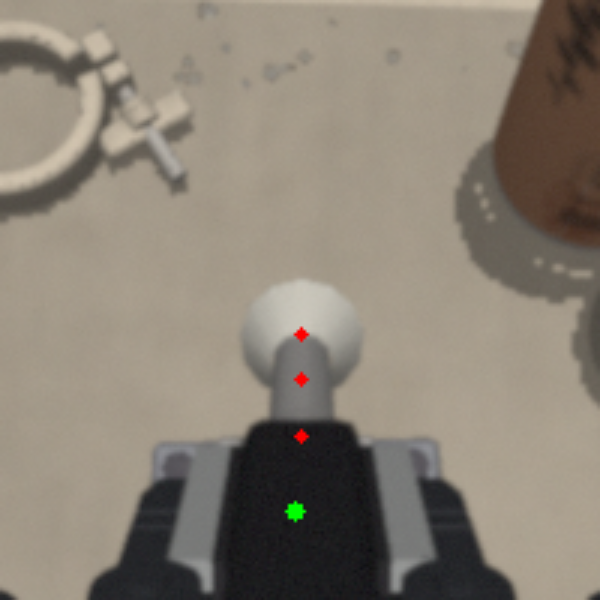

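Emit:
jog_arm([
  [0.002,0.005,-0.003,-0.015,-0.001,0.011,0],
  [0.002,0.005,-0.003,-0.03,-0.001,0.021,0],
  [0.002,0.005,-0.003,-0.042,-0.001,0.029,0],
  [0.002,0.005,-0.003,-0.05,-0.001,0.0345,0],
  [0.002,0.005,-0.003,-0.056,-0.001,0.0385,0],
  [0.002,0.005,-0.003,-0.061,-0.001,0.042,0],
  [0.002,0.005,-0.003,-0.064,-0.001,0.0445,0],
  [0.002,0.005,-0.003,-0.066,-0.001,0.0458,0],
  [0.002,0.005,-0.003,-0.0672,-0.001,0.0466,0],
  [0.002,0.005,-0.003,-0.0672,-0.001,0.0466,0],
])

```text
t: 15.75
eef_pos: [0.5271, 0.0953, 0.0915]
ee_rot: [-1.823, -1.909, -0.575]
contact_force: [0.4, 0.8, -1.4]
grip_width: 0.201
grip_force: 59.6
```

```bash
python3 - <<'E'
from h import *
g=np.array([.5272,.0952,.0912])
rel(RT,g);s=bot.read_state();R=Rn.from_rotvec(s["ee_rot"]).as_matrix()
print("F tool",R.T@s["contact_force"],s["wrist_torque"])
E
```

```text
rel [-0.001 -0.001  0.   ] [-0.0002  0.0001  0.0002] t 15.75
F tool [-0.1318  0.4528  1.5985] [-0.5733 -0.241  -0.1257]
```

Emit:
jog_arm([
  [0,0,0,0,0,0.0003,0],
  [0,0,0,0,0,0.0006,0],
  [0,0,0,0,0,0.0008,0],
  [0,0,0,0,0,0.001,0],
  [0,0,0,0,0,0.001,0],
  [0,0,0,0,0,0.001,0],
  [0,0,0,0,0,0.001,0],
  [0,0,0,0,0,0.001,0],
  [0,0,0,0,0,0.001,0],
  [0,0,0,0,0,0.001,0],
])

```text
t: 16.75
eef_pos: [0.5271, 0.0956, 0.0908]
ee_rot: [-1.823, -1.91, -0.575]
contact_force: [-1.0, -2.4, 5.4]
grip_width: 0.202
grip_force: 60.6
```

```bash
python3 - <<'E'
from h import *
g=np.array([.5272,.0952,.0912])
rel(RT,g);s=bot.read_state();R=Rn.from_rotvec(s["ee_rot"]).as_matrix()
print("F tool",R.T@s["contact_force"],s["wrist_torque"])
E
```

```text
rel [-0.001 -0.001  0.   ] [-0.0001  0.0001 -0.0006] t 16.75
F tool [ 1.1296 -1.1155 -5.7723] [-0.2883  0.0913  0.0567]
```

Foot seated (same ~6 N as at the grasp). Release and back off along the rod.

Emit:
jog_arm([
  [0,0,0,0,0,0,0.3],
  [0,0,0,0,0,0,0.5],
  [0,0,0,0,0,0,0.7],
  [0,0,0,0,0,0,1],
  [0,0,0,0,0,0,1],
  [0,0,0,0,0,-0.005,1],
  [0,0,0,0,0,-0.02,1],
  [0,0,0,0,0,-0.045,1],
  [0,0,0,0,0,-0.075,1],
  [0,0,0,0,0,-0.1,1],
])

```text
t: 17.75
eef_pos: [0.5297, 0.0376, 0.1738]
ee_rot: [-1.823, -1.91, -0.575]
contact_force: [0.3, 0.1, -0.5]
grip_width: 0.999
grip_force: 0.0
```

Emit:
jog_arm([
  [0,0,0,0.01,0,-0.03,1],
  [0,0,0,0.03,0,-0.06,1],
  [0,0,0,0.03,0,-0.06,1],
  [0,0,0,0.03,0,-0.06,1],
  [0,0,0,0.03,0,-0.06,1],
  [0,0,0,0.03,0,-0.06,1],
  [0,0,0,0.03,0,-0.06,1],
  [0,0,0,0.03,0,-0.06,1],
  [0,0,0,0.03,0,-0.06,1],
  [0,0,0,0.03,0,-0.06,1],
])

```text
t: 18.75
eef_pos: [0.5302, 0.0286, 0.2386]
ee_rot: [-1.823, -1.909, -0.574]
contact_force: [0.3, -0.4, 0.2]
grip_width: 0.996
grip_force: 0.0
```

```bash
python3 - <<'E'
from h import *
where();c=get_calibration("wrist");p,d=capture("wrist");im=p[:,:,::-1].copy()
for h in(0,60,140):
    u,v=proj(c,CUP+h/1000*U)[0];print(h,u,v);cv2.circle(im,(int(u),int(v)),1,(0,0,255),-1)
u,v=proj(c,CUP+.06*U)[0].astype(int)
t=capture("scene")[0][:,:,::-1][150:330,200:360]
a=cv2.resize(im[v-75:v+75,u-65:u+65],None,fx=3,fy=3,interpolation=cv2.INTER_CUBIC)
b=cv2.resize(t,(400,450),interpolation=cv2.INTER_CUBIC)
cv2.imwrite("pics/L6.png",np.hstack([a,b]))
E
```

```text
pan xy 0.002729476565045233 0.1947985600345004 z 0.23862426440569373 F [ 0.3008 -0.3743  0.2137] M [-0.4504 -0.0256 -0.    ] t 18.75
0 280.53620339687217 196.89255267137398
60 280.4763031155317 212.1310945756682
140 280.3551586867289 242.9166406151777
```

View pics/L6.png

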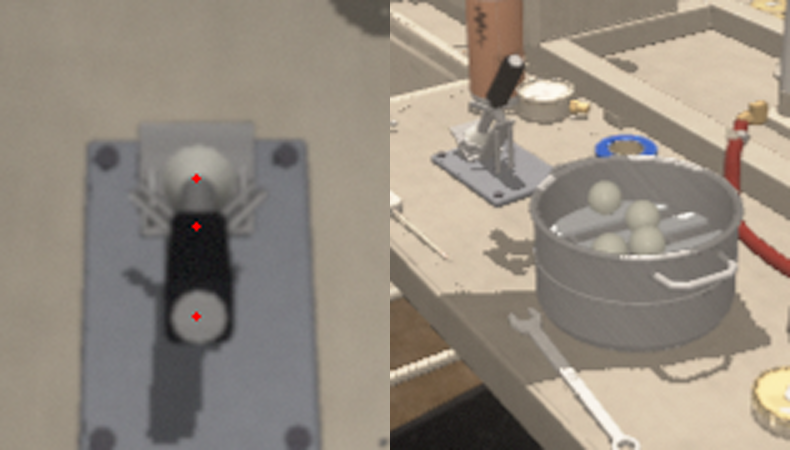

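```bash
python3 -c "
from rig import *
print(job_done())"
```

```text
the job is handed in; nothing more can be done
None
```

I stirred the balls with the rod and handed the job in at about 19 s. In the last camera views only the four big balls lie on the screen and no small ones are visible; I saw some of the fallen small balls below the screen but did not count all five. The rod is back in its stand, with its foot in the cup and its shaft in the fork, and I saw no contact with anything else on the table.

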